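# White-tile check of a colour meter

## Robot

A 6-joint arm with a two-finger parallel gripper is mounted at the origin on the work surface. World frame = base frame: x ahead of the robot, y to its left, z up, the work surface at z = 0. Lengths are in mm, angles in degrees, forces in N, time in s.
With the tool pointing down it reaches from about 375 to 925 mm from the base axis. Payload 5.7 kg.
Tool frame: the origin (TCP) lies at the very end of the fingers, on their centre line; the grasp point (between the pads) lies arm.tcp_to_grasp behind it (arm.tcp_to_grasp is the distance from the TCP to the grasp point, in mm); z points along the fingers, y is the line along which they close (so a half turn about z gives the same grasp; the last joint's range is limited). The gripper opens to 85 mm and grips with 20 to 120 N. Pads are 22 mm wide; open, the fingers measure 114 mm over their backs; the gripper's body (76 mm by 85 mm) begins 54 mm behind the grasp point. The pads swing forward as they close: fully open they stand 13 mm farther back than shut.
Start: joints at [66.114, 20.558, 86.54, -0, 72.909, -6.595], TCP at [178.336, 572.852, 231.267] pointing down, gripper open.
Joint ranges: [-170.27, 170.27], [-57.76, 135], [12.27, 136.19], [-55.21, 235.2], [11.17, 155.16], [-170.74, 170.74]. Speed limits (degrees/s): [136.94, 136.94, 180, 180, 180, 180].

## Interface

Orientations are given as [roll, pitch, yaw] about the fixed x, y, z axes, in that order (R = Rz(yaw) Ry(pitch) Rx(roll)).
In Python, from plant import arm gives the robot as it stands.
- The arm moves only by the tool arm_command, never from a script. Its arguments are lists of equal length, an entry for each row: "jaw": the finger opening in mm, from 0 to 85.4; "xyz": the shift along the tool's x, y, z normalised to -1 to 1, where 1 is 0.03 m, a list of three; "yaw": the turn about the tool's z normalised to -1 to 1, where 1 is 0.12 rad. A call has 1 to 10 rows; each row shifts and turns the commanded pose from where the row before left it, along the tool's axes as they then stand; what a row does not reach is not made up. A row lasts 1/12 s, in which the tool goes at most 41.7 mm and 7.16 degrees, less where a joint would pass 70% of its speed; a pose out of reach is approached as far as the arm can. A call with a number of a shift or a turn outside -1 to 1 is refused whole. A call with a gripper value outside its range is refused whole. The fingers move at their own pace and stop on an object; "squeeze" is the grip in N (left out, the last holds). Time passes only in rows, so rows that do not move let the fingers close. It gives the time, the measured TCP pose, the force, the opening and the grip force at its end, in the units of the state.
- arm.get_obs(): the state, without advancing time (a new reading comes with each control period).
- arm.capture(name): name is "side" or "top"; returns a dict with "color" (400x640x3 uint8, red, green, blue), "fx", "fy", "cx", "cy" (pixels), "extrinsics" (4x4, takes a point from camera to world coordinates). Camera axes: x right, y up, looking along -z (the intrinsics and any distortion apply to the point x, -y, -z); pixel columns grow to the right and rows downward; lengths in mm; the calibration is good to about 2 mm. A picture is of the moment at which its call begins. There is no depth.
- arm.finish_job(): hands the job in; it is judged then, once.
The state is a dict: "time_s": time; "joint_positions": joint angles; "joint_vel": joint speeds; "effort": joint torques, N m; "position": TCP position; "orientation": TCP orientation; "wrist_force": force on the tool from outside, world axes, zero at the start; "moment": the same for the moment, N m; "finger_gap": finger opening in mm; "gripper_force": force on a finger pad.
Only numpy, scipy, OpenCV 4.12 (cv2) and the standard library are available. Lean on these libraries where they do the work, as an engineer would, in place of code of your own. Each camera call takes 0.05 s, during which the arm holds its last target. There are 200 camera calls.

## Task

Get the colour meter ready for its white check: first take the loose orange cap off the tile carrier and lay it flat on the blue pad, tab up. Then slide the carrier by its handle, cup end first, between the meter's guide rails and under its head until it is fully home against the stop, and let go. Do not touch the white tile with the fingers, and leave the bowl, jar and spatula where they are.

Things in the scene. Friction and masses are not known exactly. Their poses are not given: they have to be found in the camera images.
- carrier: Loose tile carrier on the bench, 0.41 kg, 205 mm long, nose-heavy: it is slid, not carried. Origin: underside, below the cup's centre; +x = the way it enters the meter, z up. Aluminium slab 90 (x) by 80 (y) by 12 mm centred on the origin; on it a black round cup, outer radius 34 mm, rim 34 mm above the bench. A strap 20 mm wide, z 2-10 mm, runs back along -x to the grip fin.
- grip (a point): Middle of the carrier's black upright grip fin (its handle), at carrier x = -140 mm, 35 mm above the bench. The fin is 40 mm long (carrier x -160 to -120 mm), 12 mm thick (carrier y); its top is 45 mm above the bench. Axes as the carrier's. Pinch it across its thickness from above.
- tile: White ceramic tile fixed in the carrier's cup, radius 28.5 mm. Origin: centre of its underside, 15 mm above the bench; its face is 26 mm above the bench, 8 mm below the cup's rim.
- cap: Loose orange cap, 40 g, seated over the cup's rim: 78 mm across, 11 mm high (top plate 3 mm; skirt 8 mm deep outside the rim, 2 mm play all round, no latch). Origin: centre of the skirt's lower edge, 26 mm above the bench when seated; z up. An upright tab stands on top near the edge, at the cap's +x, in any direction. With the cap on, the carrier is 58 mm high and cannot pass under the head.
- tab (a point): The cap's upright tab: this point is 28 mm from the cap's axis along the cap's +x and 22 mm above the cap's origin. The tab is 12 mm (cap x) by 20 mm (cap y) and rises from 11 to 32 mm above the cap's origin. Axes as the cap's.
- pad: Fixed blue square pad 110 by 110 by 6 mm; origin: centre of its underside, on the bench.
- home (a point): Point on the bench in the colour meter where the carrier's origin lies when home; x = direction of insertion (the carrier's x then agrees), z up. The rigid stop's face is at x = +46 mm and meets the slab's leading edge (1 mm play at exact home). The grip fin then stands clear of the head, centred at x = -140 mm.
- meter: Fixed cream and blue colour meter; origin and axes as point home. Two aluminium rails 14 mm high, inner faces 87 mm apart, x -65 to +50 mm, flaring outwards to x = -98 mm (139 mm overall); the bench is the floor. Head 120 mm wide over x -52 to +66 mm, underside 48, top 98 mm above the bench. Column x 60 to 230 mm, 170 mm wide, 200 mm high.
- bowl: Loose small white bowl, rim radius 38 mm, 25 mm high; origin under its centre. Bystander.
- jar: Loose amber jar, radius 28 mm, 85 mm high; origin under its centre. Bystander.
- spatula: Loose spatula, 170 mm long, lying flat on the bench along its own x. Bystander.
Not all that is in view belongs to the job. Several things have the shape of the cap; the one meant has the colours described above.

How it is judged (in metres and radians):
On the way, in this order (a step that is already met when the one before it is completed fails the run):
1. the orange cap lies flat, tab up, on the blue pad, let go (horizontal distance between cap and pad below 0.045 m and height (world z) of cap below 0.011 m and angle between cap's own z axis and vertical below 0.08 rad and linear speed of cap below 0.03 m/s and contact force between the fingers and cap below 0.1 N), for 0.2 s.
2. the carrier is fully home under the head (x of carrier in the frame of home between -0.005 and 0.005 m and y of carrier in the frame of home between -0.007 and 0.007 m and angle between carrier's own z axis and vertical below 0.06 rad and height (world z) of carrier below 0.005 m and linear speed of carrier below 0.03 m/s), for 0.2 s.
At the end, for the whole second after the job is handed in: The cap lies at rest on the blue pad, tab up and level (within 0.08 rad), its centre within 45 mm of the pad's centre; the carrier stands flat on the bench between the rails under the head, its origin within 5 mm along and 7 mm across of home, at rest; nothing is held (all of step 1 and all of step 2); the robot touches nothing.
It fails at once if the fingers touch the white tile (contact force between the fingers and tile above 0.5 N).
It fails at once if the bowl is moved more than 30 mm (distance of bowl from where it was at the start of the episode above 0.03 m).
It fails at once if the jar is moved more than 30 mm (distance of jar from where it was at the start of the episode above 0.03 m).
It fails at once if the spatula is moved more than 30 mm (distance of spatula from where it was at the start of the episode above 0.03 m).
It also fails if it takes over 59 s, if anything falls off the work surface, if the arm or the gripper's body presses on something with over 40 N, if the wrist force passes 120 N, or if a joint passes its speed limit or range.

## Working session

There is one attempt and no reset: what is moved stays moved. The work goes in short steps, Python scripts to look and compute and a tool call to move; the robot and the scene stay as the last step left them, time stands still between calls to the robot, and variables do not carry over. Pictures are saved under pics/ and viewed, at most 11 in all, crops included, and the job is handed in when it is done.

Besides the shell and the picture viewer there is one more tool, called after "Call:" by a JSON object that holds its "fn" and its "kwargs", one argument or row to a line. arm_command: Moves the arm, as the interface text tells. Its arguments: {"type":"object","properties":{"jaw":{"type":"array","items":{"type":"number"}},"xyz":{"type":"array","items":{"type":"array","items":{"type":"number"}}},"yaw":{"type":"array","items":{"type":"number"}},"squeeze":{"type":"number"}},"required":["jaw","xyz","yaw"]}

```bash
ls; mkdir -p pics; python3 - <<'E'
from plant import arm
import cv2,pickle
o=arm.get_obs();print(o['time_s'],o['position'],o['orientation'],o['finger_gap'],arm.tcp_to_grasp)
for n in('side','top'):
    c=arm.capture(n);pickle.dump(c,open(n+'.pkl','wb'));cv2.imwrite(f'pics/{n}0.png',c['color'][...,::-1]);print(n,c['fx'],c['fy'],c['cx'],c['cy'],c['extrinsics'],[k for k in c])
E
```

```text
pics
0.0 [178.05843667 572.23603735 230.43782937] [-1.79892164e+02 -1.13950784e-02  1.62709573e+02] 85.67822905097113 18.700000000000003
side 495.74868339066455 495.74868339066455 319.92904965761056 195.3389268966522 [[ 8.80875328e-01  2.37282085e-01 -4.09580114e-01  1.24732745e+02]
 [-4.73312817e-01  4.52137335e-01 -7.56007147e-01 -7.02438024e+02]
 [ 5.79950942e-03  8.59807561e-01  5.10585275e-01  6.05921305e+02]
 [ 0.00000000e+00  0.00000000e+00  0.00000000e+00  1.00000000e+00]] ['color', 'fx', 'fy', 'cx', 'cy', 'extrinsics']
top 400.0431221297854 400.0431221297854 315.64652798238455 197.09463148763504 [[ 1.15284060e-02  9.94214399e-01 -1.06793376e-01  4.87455694e+02]
 [-9.99804495e-01  9.74518097e-03 -1.72047462e-02  1.01154706e+02]
 [-1.60644856e-02  1.06970841e-01  9.94132371e-01  9.51414387e+02]
 [ 0.00000000e+00  0.00000000e+00  0.00000000e+00  1.00000000e+00]] ['color', 'fx', 'fy', 'cx', 'cy', 'extrinsics']
```

View pics/top0.png

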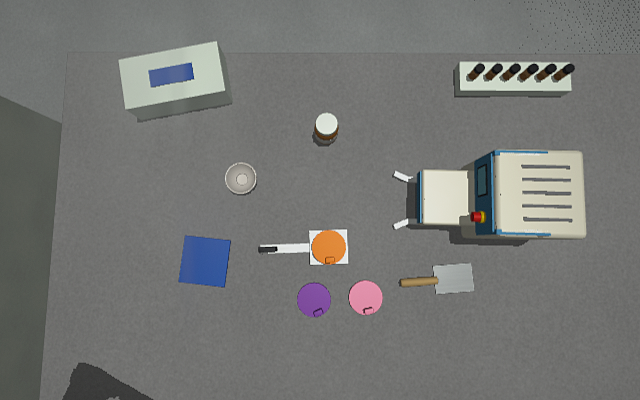

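View pics/side0.png

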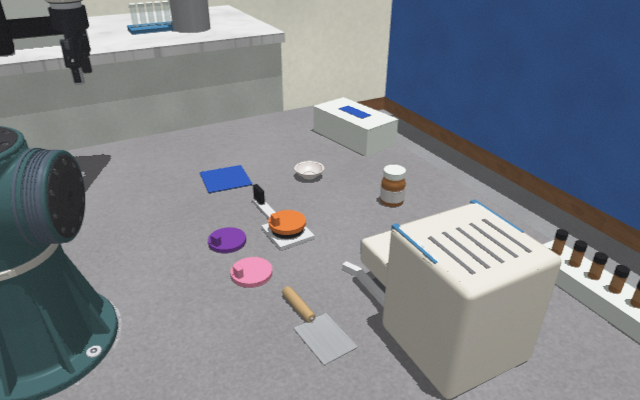

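The top view shows three cap-shaped things: orange at (328,247) on the carrier's slab, purple at (314,300) and pink at (366,298), both lying on the bench. The orange one fits, since it has the described colour and sits on the carrier. The fin is at (268,249), the pad at (205,261), the rail ends at (402,176) and (402,225), and the head at (445,197).

```bash
cat >h.py <<'E'
import numpy as np,cv2,pickle
def ray(c,u,v):
    E=c['extrinsics'];d=E[:3,:3]@np.array([(u-c['cx'])/c['fx'],-(v-c['cy'])/c['fy'],-1.]);return E[:3,3],d
def onz(c,u,v,z):
    o,d=ray(c,u,v);return (o+d*(z-o[2])/d[2])[:2].round(1)
def px(c,p):
    E=c['extrinsics'];q=E[:3,:3].T@(np.array(p,float)-E[:3,3]);return (c['cx']+c['fx']*q[0]/-q[2],c['cy']+c['fy']*q[1]/q[2])
def hsv(c):return cv2.cvtColor(c['color'],cv2.COLOR_RGB2HSV)
def big(m,n=1):
    cs,_=cv2.findContours(m,cv2.RETR_EXTERNAL,cv2.CHAIN_APPROX_NONE);return sorted(cs,key=cv2.contourArea)[-n:]
def roi(m,x0,y0,x1,y1):
    r=np.zeros_like(m);r[y0:y1,x0:x1]=m[y0:y1,x0:x1];return r
E
python3 - <<'E'
from h import *
c=pickle.load(open('top.pkl','rb'));H=hsv(c)
def rect(m,z,name):
    k=big(m)[0];r=cv2.minAreaRect(k);b=cv2.boxPoints(r)
    print(name,np.round(r[0],1),'ctr',onz(c,*r[0],z),'corners',[onz(c,*p,z).tolist() for p in b]);return k
I=cv2.inRange
rect(roi(I(H,(100,120,60),(130,255,255)),160,220,250,300),6,'pad')
o=I(H,(5,150,120),(18,255,255));k=big(roi(o,290,220,360,275))[0]
(u,v),r=cv2.minEnclosingCircle(k);e=cv2.fitEllipse(k);print('cap',u,v,r,e,onz(c,*e[0],37),onz(c,u,v,37),'dia',e[1][0]*(914)/400)
w=I(H,(0,0,150),(180,60,255))
rect(cv2.morphologyEx(roi(w|o,290,220,360,275),cv2.MORPH_OPEN,np.ones((15,15))),12,'slab')
rect(I(H,(0,0,0),(180,255,45))*0+roi(I(H,(0,0,0),(180,255,45)),250,235,290,262),45,'fin')
rect(roi(w,415,160,468,235),98,'headtop')
a=roi(w,385,160,413,235)
for k in big(a,2):
    b=cv2.boxPoints(cv2.minAreaRect(k));print('rail',[onz(c,*p,14).tolist() for p in b])
col=c['color']
A=cv2.resize(col[215:280,245:360],None,fx=6,fy=6,interpolation=cv2.INTER_CUBIC)
B=cv2.resize(col[145:245,385:500],None,fx=6,fy=6,interpolation=cv2.INTER_CUBIC)[:,:690]
cv2.imwrite('pics/cropA.png',A[...,::-1]);cv2.imwrite('pics/cropB.png',B[...,::-1])
E
```

```text
pad [204.2 260.7] ctr [436.4 377.4] corners [[388.3, 436.5], [497.2, 427.8], [484.9, 317.8], [376.5, 327.7]]
cap 328.5 247.0 17.066146850585938 ((328.36944580078125, 246.9266815185547), (32.61875915527344, 32.90804672241211), 24.328413009643555) [472.3  86.8] [472.2  86.5] dia 74.53386466979981
slab [328.5 245. ] ctr [476.4  86.2] corners [[506.2, 120.3], [506.9, 52.5], [446.8, 52.3], [446.0, 119.6]]
fin [270.5 248.5] ctr [467.4 217.2] corners [[470.6, 229.7], [470.9, 204.9], [464.2, 204.7], [463.9, 229.5]]
headtop [445. 197.] ctr [ 582.  -160.2] corners [[640.0, -114.5], [640.9, -208.6], [525.0, -205.3], [524.0, -112.5]]
rail [[526.7, -63.1], [541.4, -95.4], [528.9, -100.8], [514.3, -68.5]]
rail [[638.4, -65.1], [653.5, -70.2], [640.2, -110.3], [625.2, -105.1]]
```

View pics/cropA.png

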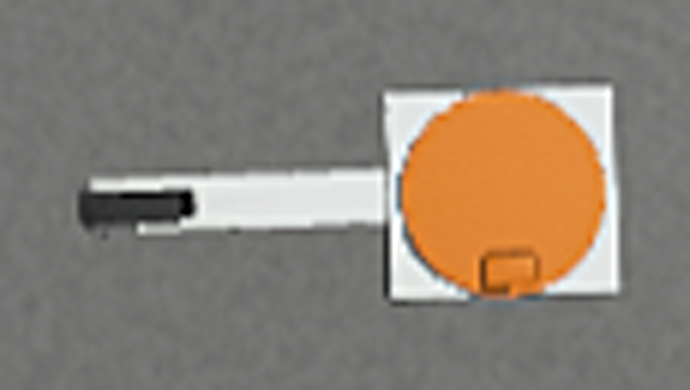

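View pics/cropB.png

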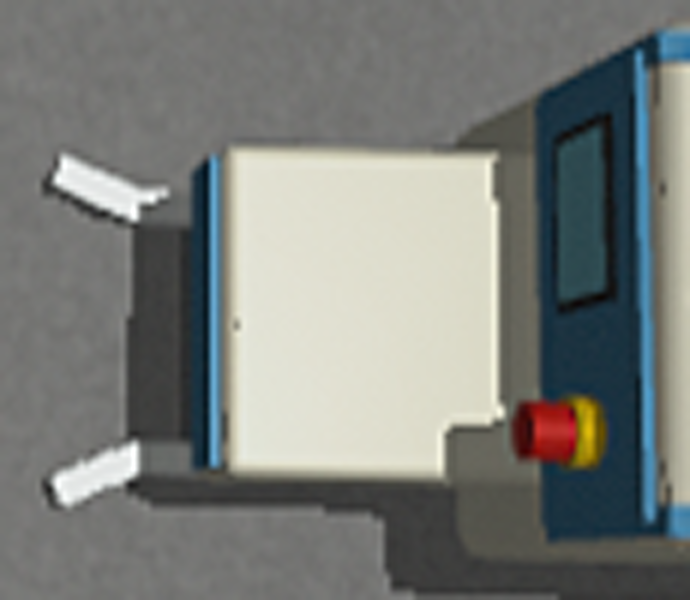

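Crop A confirms the orange cap on the cup's slab. Its tab is at crop (511,271), i.e. (330,260), at the -x world edge with its 20 mm side along y. The slab corners are at crop (386,92), (612,87), (620,293) and (392,299). Crop B shows the rail mouth ends at (60,165) and (60,495), the flare roots at (137,210) and (137,455), and the head's top left edge at x≈215, y 155 to 468.

```bash
python3 - <<'E'
from h import *
c=pickle.load(open('top.pkl','rb'));s=pickle.load(open('side.pkl','rb'))
A=lambda x,y,z:onz(c,245+(x-2.5)/6,215+(y-2.5)/6,z)
B=lambda x,y,z:onz(c,385+(x-2.5)/6,145+(y-2.5)/6,z)
P=lambda *a:print(*a)
P('slab',[A(*p,12) for p in((386,92),(612,87),(620,293),(392,299))],np.mean([A(*p,12) for p in((386,92),(612,87),(620,293),(392,299))],0))
P('tab',A(511,271,58),[A(*p,58) for p in((484,254),(537,251),(538,288),(487,292))])
P('fin ends top',A(82,206,45),A(192,203,45))
P('strap at slab',A(383,169,10),A(383,222,10),'strap back',A(90,180,10),A(140,233,10))
P('head z98',[B(*p,98) for p in((215,155),(218,468),(497,152),(499,420))])
P('rail tips outer',B(63,153,14),B(66,508,14),'left edge',B(50,180,14),B(50,490,14),'inner root',B(137,220,14),B(140,440,14),'outer root',B(142,205,14))
# column top z=200 face
P('column z200',onz(c,495,152,200),onz(c,497,237,200),onz(c,583,152,200),onz(c,585,237,200))
H=hsv(s);o=cv2.inRange(H,(3,150,120),(18,255,255));k=big(roi(o,250,200,320,245))[0];print('side cap bbox',cv2.boundingRect(k))
# predicted cap bottom/plate in side
for p in((472.3,86.8,37),(472,87,26)):print(px(s,p))
E
```

```text
slab [array([510.9, 132.3]), array([513.8,  44.2]), array([434.5,  40.8]), array([431.1, 128.9])] [472.575  86.55 ]
tab [444.6  83.9] [array([450.7,  93.9]), array([452. ,  74.4]), array([438.5,  73.9]), array([436.9,  92.6])]
fin ends top [466.1 244.8] [467.7 203.5]
strap at slab [481.  133.1] [460.5 132.8] strap back [475.4 247.5] [455.2 227.4]
head z98 [array([ 639.1, -108.9]), array([ 526.9, -108.1]), array([ 641.1, -209.5]), array([ 545. , -207.4])]
rail tips outer [654.3 -69.9] [514.7 -69.7] left edge [643.5 -64.7] [521.6 -63.6] inner root [627.9 -98.6] [541.4 -98.7] outer root [ 633.8 -100.7]
column z200 [ 657.6 -225.4] [ 497.  -223.3] [ 658.9 -390.7] [ 498.8 -384.9]
side cap bbox (269, 210, 36, 25)
(np.float64(285.88785106806387), np.float64(219.3423807088831))
(np.float64(285.8710340637891), np.float64(223.73177629757254))
```

Call:
{"fn": "arm_command", "kwargs": {
  "jaw": [50, 50, 50, 50, 50, 50, 50, 50, 50, 50],
  "xyz": [
    [0, 0, 0],
    [0, 0, 0],
    [0, 0, 0],
    [0, 0, 0],
    [0, 0, 0],
    [0, 0, 0],
    [0, 0, 0],
    [0, 0, 0],
    [0, 0, 0],
    [0, 0, 0]
  ],
  "yaw": [0.985, 0.985, 0.985, 0.985, 0.985, 0.985, 0.985, 0.985, 0.985, 0.985],
  "squeeze": 40
}}

```text
time_s: 0.93
position: [178.2, 572.5, 230.8]
orientation: [-180.0, 0.1, 94.7]
wrist_force: [0.3, -0.0, 0.3]
finger_gap: 50.0
gripper_force: 0.0
```

Call:
{"fn": "arm_command", "kwargs": {
  "jaw": [50, 50, 50, 50, 50, 50, 50, 50, 50, 50],
  "xyz": [
    [-0.9, 0.4, 0],
    [-0.9, 0.4, 0],
    [-0.9, 0.4, 0],
    [-0.9, 0.4, 0],
    [-0.9, 0.4, 0],
    [-0.9, 0.4, 0],
    [-0.9, 0.4, 0],
    [-0.9, 0.4, 0.2],
    [-0.9, 0.4, 0.2],
    [-0.9, 0.4, 0.2]
  ],
  "yaw": [0, 0, 0, 0, 0, 0, 0, 0, 0, 0]
}}

```text
time_s: 1.77
position: [321.6, 312.9, 213.0]
orientation: [-180.0, 0.0, 95.0]
wrist_force: [0.5, 0.5, 0.4]
finger_gap: 49.9
gripper_force: 0.0
```

Call:
{"fn": "arm_command", "kwargs": {
  "jaw": [50, 50, 50, 50, 50, 50, 50, 50, 50, 50],
  "xyz": [
    [-0.885, 0.38, 0.4],
    [-0.885, 0.38, 0.4],
    [-0.885, 0.38, 0.4],
    [-0.885, 0.38, 0.4],
    [-0.885, 0.38, 0.4],
    [-0.885, 0.38, 0.4],
    [-0.885, 0.38, 0.4],
    [-0.885, 0.38, 0.4],
    [-0.885, 0.38, 0.4],
    [0, 0, 0]
  ],
  "yaw": [0, 0, 0, 0, 0, 0, 0, 0, 0, 0]
}}

```text
time_s: 2.6
position: [446.2, 81.6, 103.7]
orientation: [-180.0, 0.1, 94.8]
wrist_force: [0.8, 0.4, 0.5]
finger_gap: 50.0
gripper_force: 0.0
```

```bash
python3 - <<'E'
from h import *
from plant import arm
c=arm.capture('side');o=arm.get_obs();print(o['position'],px(c,o['position']),px(c,(444.6,83.9,58)))
cv2.imwrite('pics/s1.png',cv2.resize(c['color'][130:260,190:390],None,fx=4,fy=4,interpolation=cv2.INTER_CUBIC)[...,::-1])
E
```

```text
[444.85251363  83.23618695 104.24287572] (np.float64(273.0472459158653), np.float64(195.4175287127424)) (np.float64(273.7700700406034), np.float64(214.90521823002285))
```

View pics/s1.png

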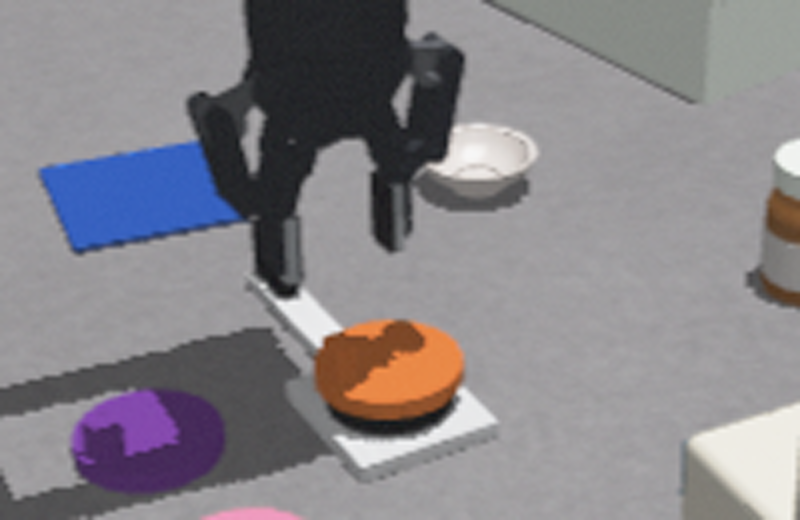

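The side crop shows the finger midpoint at about (335,265) in the crop, i.e. pixel (274,196), directly above the tab as predicted. I'll descend to z≈41 and close.

Call:
{"fn": "arm_command", "kwargs": {
  "jaw": [50, 50, 50, 50, 50, 50, 50, 50],
  "xyz": [
    [0, 0, 0.4],
    [0, 0, 0.4],
    [0, 0, 0.4],
    [0, 0, 0.4],
    [0, 0, 0.3],
    [0, 0, 0.2],
    [0, 0, 0],
    [0, 0, 0]
  ],
  "yaw": [0, 0, 0, 0, 0, 0, 0, 0]
}}

```text
time_s: 3.32
position: [444.0, 85.5, 42.3]
orientation: [-180.0, -0.0, 95.0]
wrist_force: [0.2, 0.2, 0.6]
finger_gap: 50.2
gripper_force: 0.0
```

Call:
{"fn": "arm_command", "kwargs": {
  "jaw": [0, 0, 0, 0, 0, 0, 0, 0],
  "xyz": [
    [0, 0, 0],
    [0, 0, 0],
    [0, 0, 0],
    [0, 0, 0],
    [0, 0, 0],
    [0, 0, 0],
    [0, 0, 0],
    [0, 0, 0]
  ],
  "yaw": [0, 0, 0, 0, 0, 0, 0, 0],
  "squeeze": 40
}}

```text
time_s: 3.98
position: [445.0, 85.2, 42.9]
orientation: [179.9, 0.0, 95.0]
wrist_force: [-0.3, 0.0, 5.9]
finger_gap: 10.8
gripper_force: 40.5
```

Call:
{"fn": "arm_command", "kwargs": {
  "jaw": [0, 0, 0, 0, 0, 0, 0, 0, 0, 0],
  "xyz": [
    [0, 0, -0.1],
    [0, 0, -0.1],
    [0, 0, -0.1],
    [0, 0, -0.1],
    [0, 0, -0.2],
    [0, 0, -0.3],
    [0, 0, -0.3],
    [0, 0, -0.3],
    [0, 0, -0.3],
    [0, 0, 0]
  ],
  "yaw": [0, 0, 0, 0, 0, 0, 0, 0, 0, 0]
}}

```text
time_s: 4.82
position: [445.7, 85.2, 98.4]
orientation: [179.8, 0.0, 95.0]
wrist_force: [0.7, 0.5, -0.1]
finger_gap: 10.6
gripper_force: 39.7
```

```bash
python3 - <<'E'
from h import *
from plant import arm
c=arm.capture('side');o=arm.get_obs();print(o['position'],o['finger_gap'],o['gripper_force'],o['wrist_force'])
cv2.imwrite('pics/s2.png',cv2.resize(c['color'][130:260,190:390],None,fx=4,fy=4,interpolation=cv2.INTER_CUBIC)[...,::-1])
E
```

```text
[445.35103855  85.22571554  97.58141823] 10.944599449915147 39.66898262500763 [ 0.51675066 -0.49719042  0.57671074]
```

View pics/s2.png

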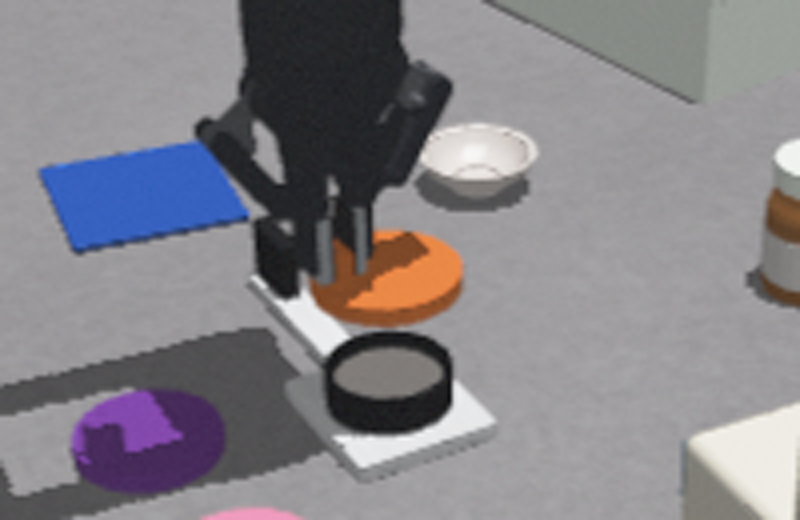

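The cap is held level in the side crop and is clear of the open cup. I'll carry it to the pad.

Call:
{"fn": "arm_command", "kwargs": {
  "jaw": [0, 0, 0, 0, 0, 0, 0, 0, 0, 0],
  "xyz": [
    [0.3, -0.03, 0],
    [0.5, -0.03, 0],
    [0.6, -0.03, 0],
    [0.6, -0.03, 0],
    [0.6, -0.03, 0],
    [0.6, -0.03, 0],
    [0.6, -0.03, 0],
    [0.6, -0.03, 0],
    [0.6, -0.03, 0],
    [0.6, -0.03, 0]
  ],
  "yaw": [0, 0, 0, 0, 0, 0, 0, 0, 0, 0]
}}

```text
time_s: 5.7
position: [419.6, 252.9, 95.6]
orientation: [-179.9, 0.0, 95.0]
wrist_force: [1.1, -0.5, -0.7]
finger_gap: 10.9
gripper_force: 39.7
```

Call:
{"fn": "arm_command", "kwargs": {
  "jaw": [0, 0, 0, 0, 0, 0, 0, 0, 0, 0],
  "xyz": [
    [0.6, -0.02, 0],
    [0.6, -0.02, 0],
    [0.6, -0.02, 0],
    [0.6, -0.01, 0],
    [0.6, 0, 0],
    [0.6, 0, 0],
    [0.4, 0, 0.2],
    [0.13, 0, 0.3],
    [0, 0, 0.3],
    [0, 0, 0]
  ],
  "yaw": [0, 0, 0, 0, 0, 0, 0, 0, 0, 0]
}}

```text
time_s: 6.53
position: [405.9, 373.4, 69.6]
orientation: [-179.8, 0.2, 95.0]
wrist_force: [-0.8, -1.9, 0.1]
finger_gap: 11.2
gripper_force: 39.7
```

Call:
{"fn": "arm_command", "kwargs": {
  "jaw": [0, 0, 0, 0, 0, 0, 0, 0, 0],
  "xyz": [
    [0, 0, 0.3],
    [0, 0, 0.3],
    [0, 0, 0.3],
    [0, 0, 0.3],
    [0, 0, 0.1],
    [0, 0, 0.1],
    [0, 0, 0.05],
    [0, 0, 0.05],
    [0, 0, 0]
  ],
  "yaw": [0, 0, 0, 0, 0, 0, 0, 0, 0]
}}

```text
time_s: 7.28
position: [408.0, 375.1, 27.3]
orientation: [180.0, -0.0, 95.0]
wrist_force: [0.8, -0.3, 0.4]
finger_gap: 11.1
gripper_force: 39.7
```

Call:
{"fn": "arm_command", "kwargs": {
  "jaw": [0, 0, 0, 0, 0],
  "xyz": [
    [0, 0, 0.04],
    [0, 0, 0.04],
    [0, 0, 0.04],
    [0, 0, 0],
    [0, 0, 0]
  ],
  "yaw": [0, 0, 0, 0, 0]
}}

```text
time_s: 7.7
position: [407.8, 375.0, 23.7]
orientation: [-180.0, 0.0, 95.0]
wrist_force: [0.1, -0.6, 0.4]
finger_gap: 10.8
gripper_force: 39.7
```

Call:
{"fn": "arm_command", "kwargs": {
  "jaw": [0, 0, 0, 0],
  "xyz": [
    [0, 0, 0.04],
    [0, 0, 0.03],
    [0, 0, 0],
    [0, 0, 0]
  ],
  "yaw": [0, 0, 0, 0]
}}

```text
time_s: 8.03
position: [408.1, 375.1, 22.9]
orientation: [180.0, -0.0, 95.0]
wrist_force: [-1.7, -0.2, 13.0]
finger_gap: 10.7
gripper_force: 41.5
```

Call:
{"fn": "arm_command", "kwargs": {
  "jaw": [20, 35, 40, 40, 40, 40, 40, 40, 40, 40],
  "xyz": [
    [0, 0, -0.01],
    [0, 0, 0],
    [0, 0, 0],
    [0, 0, 0],
    [0, 0, -0.2],
    [0, 0, -0.4],
    [0, 0, -0.8],
    [0, 0, -0.9],
    [0, 0, -0.4],
    [0, 0, 0]
  ],
  "yaw": [0, 0, 0, 0, 0, 0, 0, 0, 0, 0]
}}

```text
time_s: 8.87
position: [409.9, 376.5, 106.2]
orientation: [179.7, -0.2, 95.0]
wrist_force: [0.0, 1.0, 0.4]
finger_gap: 40.2
gripper_force: 0.0
```

```bash
python3 - <<'E'
from h import *
from plant import arm
c=arm.capture('top');s=arm.capture('side');o=arm.get_obs();print(o['position'],o['finger_gap'],o['wrist_force'])
cv2.imwrite('pics/s3.png',np.vstack([cv2.resize(x,None,fx=4,fy=4,interpolation=cv2.INTER_CUBIC) for x in(c['color'][215:290,165:365],s['color'][145:220,180:380])])[...,::-1])
E
```

```text
[408.04653999 375.14174289 103.25600138] 39.99979189942415 [ 0.30422018 -0.39342293 -0.78793993]
```

View pics/s3.png

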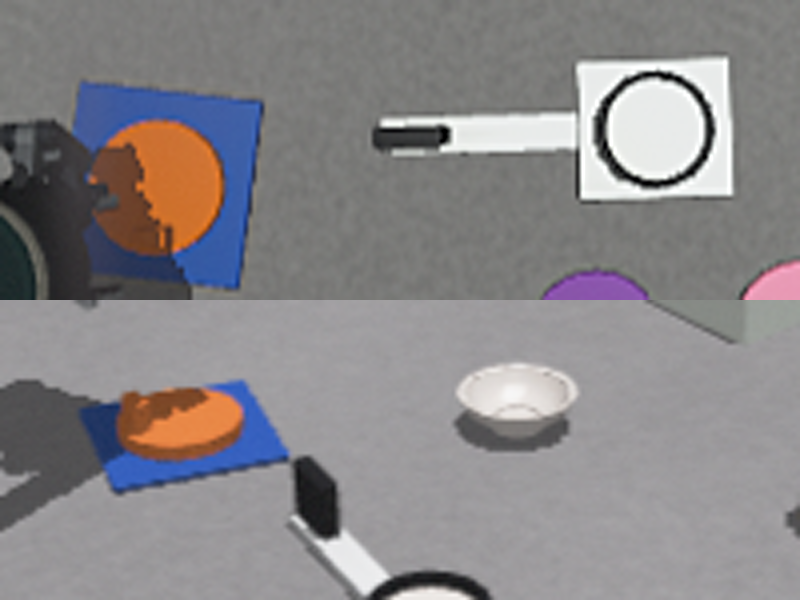

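The top crop shows the cap flat on the pad at crop (158,187), tab up and well inside the pad. The carrier is unmoved: its fin is at crop (373–449,135), the same as before. Next is the fin, at (467,224) and yaw 92.

Call:
{"fn": "arm_command", "kwargs": {
  "jaw": [40, 40, 40, 40, 40, 40, 40, 40, 40, 40],
  "xyz": [
    [0, 0, 0],
    [-0.6, 0.2, 0],
    [-0.7, 0.25, 0],
    [-0.7, 0.25, 0],
    [-0.7, 0.25, 0],
    [-0.7, 0.25, 0],
    [-0.7, 0.25, 0],
    [-0.7, 0.25, 0],
    [-0.3, 0.1, 0],
    [0, 0, 0.4]
  ],
  "yaw": [0.44, 0, 0, 0, 0, 0, 0, 0, 0, 0]
}}

```text
time_s: 9.8
position: [468.5, 222.4, 91.2]
orientation: [179.9, 0.0, 91.8]
wrist_force: [0.9, 0.1, 0.1]
finger_gap: 39.8
gripper_force: 0.0
```

Call:
{"fn": "arm_command", "kwargs": {
  "jaw": [40, 40, 40],
  "xyz": [
    [0, 0, 0.2],
    [0, 0, 0],
    [0, 0, 0]
  ],
  "yaw": [0, 0, 0]
}}

```text
time_s: 10.05
position: [466.0, 224.1, 84.0]
orientation: [-179.9, 0.0, 92.0]
wrist_force: [-1.2, 0.3, 0.3]
finger_gap: 39.9
gripper_force: 0.0
```

```bash
python3 - <<'E'
from h import *
from plant import arm
c=arm.capture('top');s=arm.capture('side');o=arm.get_obs();print(o['position'],o['orientation'],px(s,o['position']),px(s,(467,224,45)))
A=lambda x,y,z:onz(c,165+(x-1.5)/4,215+(y-1.5)/4,z)
print('fin',A(373,136,45),A(449,134,45),'slab',np.mean([A(*p,12) for p in((577,62),(727,57),(733,195),(579,201))],0))
cv2.imwrite('pics/s4.png',cv2.resize(s['color'][110:240,180:380],None,fx=4,fy=4,interpolation=cv2.INTER_CUBIC)[...,::-1])
E
```

```text
[466.76971896 224.43803133  84.81770746] [-1.79972557e+02  6.70327194e-03  9.20079737e+01] (np.float64(257.03246421665534), np.float64(171.96611970490082)) (np.float64(258.23273294135925), np.float64(187.50588731303165))
fin [466.8 245.7] [468.4 202.8] slab [472.35   87.025]
```

View pics/s4.png

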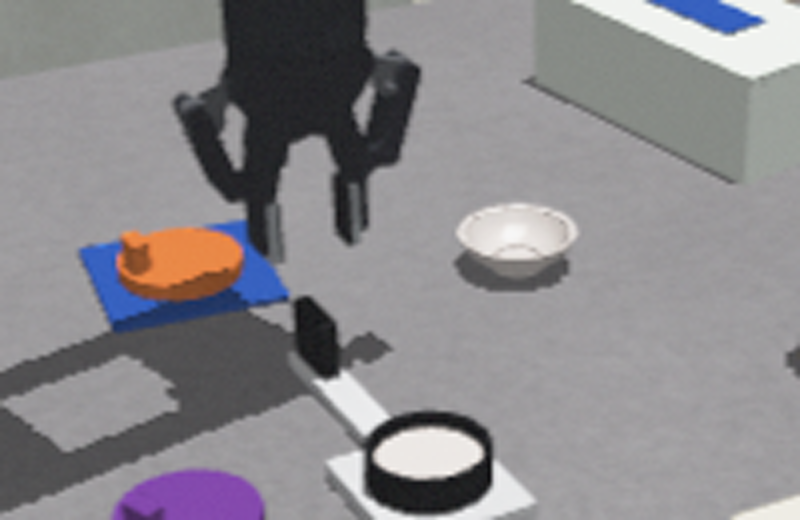

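The gripper is centred over the fin: fingers at crop (270,255) and (350,240), fin top at (315,305). The cap still lies flat on the pad.

Call:
{"fn": "arm_command", "kwargs": {
  "jaw": [40, 40, 40, 40, 40, 40, 40, 40],
  "xyz": [
    [0, 0, 0.4],
    [0, 0, 0.5],
    [0, 0, 0.5],
    [0, 0, 0.4],
    [0, 0, 0.3],
    [0, 0, 0.15],
    [0, 0, 0],
    [0, 0, 0]
  ],
  "yaw": [0, 0, 0, 0, 0, 0, 0, 0]
}}

```text
time_s: 10.82
position: [467.2, 224.1, 17.6]
orientation: [180.0, 0.0, 92.0]
wrist_force: [0.4, -0.2, -0.9]
finger_gap: 40.3
gripper_force: 0.0
```

Call:
{"fn": "arm_command", "kwargs": {
  "jaw": [0, 0, 0, 0, 0, 0, 0, 0],
  "xyz": [
    [0, 0, 0],
    [0, 0, 0],
    [0, 0, 0],
    [0, 0, 0],
    [0, 0, 0],
    [0, 0, 0],
    [0, 0, 0],
    [0, 0, 0]
  ],
  "yaw": [0, 0, 0, 0, 0, 0, 0, 0],
  "squeeze": 60
}}

```text
time_s: 11.48
position: [467.9, 224.2, 17.8]
orientation: [179.9, -0.0, 92.0]
wrist_force: [1.8, 1.5, 4.1]
finger_gap: 10.6
gripper_force: 60.5
```

Call:
{"fn": "arm_command", "kwargs": {
  "jaw": [0, 0, 0, 0, 0, 0, 0, 0, 0, 0],
  "xyz": [
    [0, 0, 0],
    [-0.16, 0.2, 0],
    [-0.16, 0.2, 0],
    [-0.16, 0.2, 0],
    [-0.16, 0.2, 0],
    [-0.16, 0.2, 0],
    [-0.16, 0.2, 0],
    [-0.16, 0.2, 0],
    [-0.16, 0.2, 0],
    [-0.16, 0.2, 0]
  ],
  "yaw": [0.19, 0, 0, 0, 0, 0, 0, 0, 0, 0]
}}

```text
time_s: 12.32
position: [518.8, 181.2, 17.0]
orientation: [-179.7, -0.0, 90.5]
wrist_force: [-4.8, 4.5, 7.9]
finger_gap: 11.0
gripper_force: 61.1
```

Call:
{"fn": "arm_command", "kwargs": {
  "jaw": [0, 0, 0, 0, 0, 0, 0, 0, 0, 0],
  "xyz": [
    [-0.16, 0.2, 0],
    [-0.16, 0.2, 0],
    [-0.16, 0.2, 0],
    [-0.16, 0.2, 0],
    [-0.16, 0.2, 0],
    [-0.16, 0.2, 0],
    [-0.16, 0.2, 0],
    [-0.16, 0.2, 0],
    [-0.16, 0.2, 0],
    [0, 0, 0]
  ],
  "yaw": [0, 0, 0, 0, 0, 0, 0, 0, 0, 0]
}}

```text
time_s: 13.15
position: [574.7, 138.0, 17.1]
orientation: [-179.8, 0.0, 90.5]
wrist_force: [-1.3, -0.1, 5.5]
finger_gap: 10.9
gripper_force: 60.7
```

```bash
python3 - <<'E'
from h import *
from plant import arm
c=arm.capture('top');o=arm.get_obs();print(o['position'],o['orientation'],o['wrist_force'],o['finger_gap'])
u,v=px(c,(582,0,12));print(u,v)
H=hsv(c);x0,y0=int(u)-50,int(v)-40
w=cv2.inRange(H,(0,0,150),(180,60,255));w=roi(w,int(u)-24,int(v)-30,int(u)+30,int(v)+30)
k=big(cv2.morphologyEx(w,cv2.MORPH_CLOSE,np.ones((9,9))))[0];r=cv2.minAreaRect(k);print(r,onz(c,*r[0],12))
cv2.imwrite('pics/s5.png',cv2.resize(c['color'][140:250,310:450],None,fx=5,fy=5,interpolation=cv2.INTER_CUBIC)[...,::-1])
E
```

```text
[574.56154745 137.91634867  17.0484142 ] [-1.79793289e+02  2.86219639e-02  9.05334233e+01] [-1.76233105 -1.09519894  4.24181373] 10.588362637827915
365.4539709531501 200.26964682352477
((366.0, 203.5), (33.0, 38.0), 90.0) [574.4  -1.3]
```

View pics/s5.png

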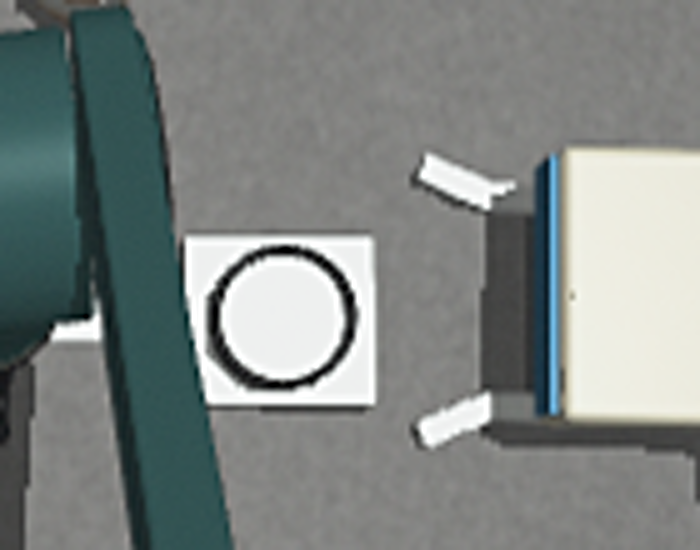

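The slab's centre is at crop (280,320), while the rail mouth's midline is at row ≈300 (tips at 152 and 448). That is about 9 mm short in world x, with the heading aligned. I'll shift +9 mm and then advance.

Call:
{"fn": "arm_command", "kwargs": {
  "jaw": [0, 0, 0, 0, 0, 0, 0, 0, 0, 0],
  "xyz": [
    [0, 0.15, 0],
    [0, 0.15, 0],
    [-0.2, 0, 0],
    [-0.2, 0, 0],
    [-0.2, 0, 0],
    [-0.2, 0, 0],
    [-0.2, 0, 0],
    [-0.2, 0, 0],
    [-0.2, 0, 0],
    [0, 0, 0]
  ],
  "yaw": [0, 0, 0, 0, 0, 0, 0, 0, 0, 0]
}}

```text
time_s: 14.03
position: [585.3, 95.1, 17.2]
orientation: [-180.0, 0.1, 90.6]
wrist_force: [0.1, -2.6, -0.8]
finger_gap: 11.0
gripper_force: 59.9
```

Call:
{"fn": "arm_command", "kwargs": {
  "jaw": [0, 0, 0, 0, 0, 0, 0, 0],
  "xyz": [
    [-0.15, 0, 0],
    [-0.15, 0, 0],
    [-0.15, 0, 0],
    [-0.15, 0, 0],
    [-0.15, 0, 0],
    [-0.15, 0, 0],
    [-0.15, 0, 0],
    [0, 0, 0]
  ],
  "yaw": [0, 0, 0, 0, 0, 0, 0, 0]
}}

```text
time_s: 14.7
position: [585.9, 64.1, 17.3]
orientation: [-180.0, 0.1, 90.6]
wrist_force: [-0.1, -2.3, -1.7]
finger_gap: 11.2
gripper_force: 59.8
```

```bash
python3 - <<'E'
from h import *
from plant import arm
c=arm.capture('top');o=arm.get_obs();print(o['position'],o['orientation'],o['wrist_force'],o['finger_gap'])
cv2.imwrite('pics/s6.png',cv2.resize(c['color'][140:250,310:450],None,fx=5,fy=5,interpolation=cv2.INTER_CUBIC)[...,::-1])
E
```

```text
[585.81030983  64.22699678  17.2627316 ] [-1.79980427e+02  6.71251571e-02  9.06499281e+01] [-0.01383038 -1.87045668 -0.07087136] 10.990723090573809
```

View pics/s6.png

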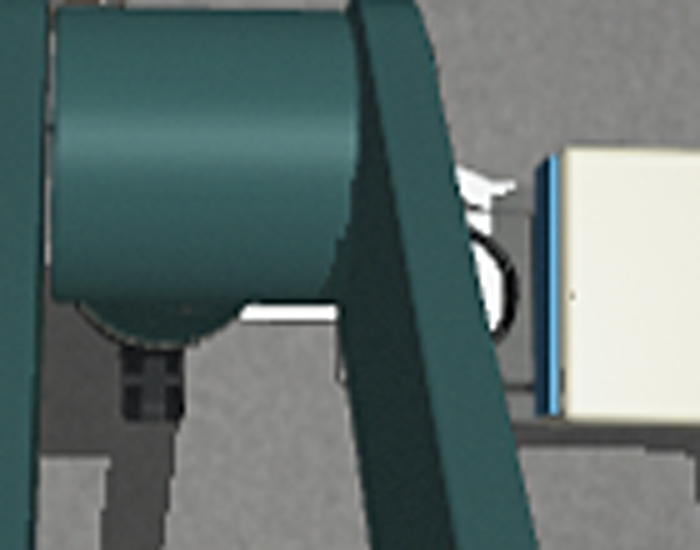

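The cup's edge shows between the rails at crop (500,290) and the slab's side rows are clear. There is no side force, so it is entering freely. I'll trim −1.5 mm across and continue.

Call:
{"fn": "arm_command", "kwargs": {
  "jaw": [0, 0, 0, 0, 0, 0, 0, 0, 0, 0],
  "xyz": [
    [-0.15, -0.03, 0],
    [-0.15, -0.02, 0],
    [-0.15, 0, 0],
    [-0.15, 0, 0],
    [-0.15, 0, 0],
    [-0.15, 0, 0],
    [-0.15, 0, 0],
    [-0.15, 0, 0],
    [-0.15, 0, 0],
    [0, 0, 0]
  ],
  "yaw": [0, 0, 0, 0, 0, 0, 0, 0, 0, 0]
}}

```text
time_s: 15.58
position: [584.9, 23.6, 17.3]
orientation: [-180.0, 0.0, 90.6]
wrist_force: [0.6, -1.3, -1.8]
finger_gap: 11.1
gripper_force: 59.8
```

Call:
{"fn": "arm_command", "kwargs": {
  "jaw": [0, 0, 0, 0, 0, 0, 0, 0],
  "xyz": [
    [-0.15, 0, 0],
    [-0.15, 0, 0],
    [-0.15, 0, 0],
    [-0.15, 0, 0],
    [-0.15, 0, 0],
    [-0.15, 0, 0],
    [0, 0, 0],
    [0, 0, 0]
  ],
  "yaw": [0, 0, 0, 0, 0, 0, 0, 0]
}}

```text
time_s: 16.25
position: [585.2, -3.1, 17.3]
orientation: [-180.0, 0.1, 90.6]
wrist_force: [-0.6, -2.4, -0.4]
finger_gap: 10.7
gripper_force: 59.8
```

Call:
{"fn": "arm_command", "kwargs": {
  "jaw": [0, 0, 0, 0, 0, 0, 0, 0],
  "xyz": [
    [-0.1, 0, 0],
    [-0.1, 0, 0],
    [-0.1, 0, 0],
    [-0.1, 0, 0],
    [-0.1, 0, 0],
    [0, 0, 0],
    [0, 0, 0],
    [0, 0, 0]
  ],
  "yaw": [0, 0, 0, 0, 0, 0, 0, 0]
}}

```text
time_s: 16.92
position: [585.4, -17.8, 17.3]
orientation: [-180.0, 0.1, 90.7]
wrist_force: [-0.8, -1.4, -1.4]
finger_gap: 10.7
gripper_force: 59.8
```

Call:
{"fn": "arm_command", "kwargs": {
  "jaw": [0, 0, 0, 0, 0],
  "xyz": [
    [-0.05, 0, 0],
    [-0.05, 0, 0],
    [0, 0, 0],
    [0, 0, 0],
    [0, 0, 0]
  ],
  "yaw": [0, 0, 0, 0, 0]
}}

```text
time_s: 17.33
position: [585.4, -20.1, 17.4]
orientation: [-180.0, 0.0, 90.7]
wrist_force: [0.3, 1.4, -0.6]
finger_gap: 11.0
gripper_force: 59.9
```

Call:
{"fn": "arm_command", "kwargs": {
  "jaw": [0, 0, 0, 0],
  "xyz": [
    [-0.04, 0, 0],
    [-0.04, 0, 0],
    [0, 0, 0],
    [0, 0, 0]
  ],
  "yaw": [0, 0, 0, 0]
}}

```text
time_s: 17.67
position: [585.4, -22.7, 17.4]
orientation: [-180.0, 0.0, 90.7]
wrist_force: [0.5, 2.6, -0.3]
finger_gap: 10.8
gripper_force: 59.9
```

Call:
{"fn": "arm_command", "kwargs": {
  "jaw": [0, 0, 0, 0],
  "xyz": [
    [-0.04, 0, 0],
    [-0.04, 0, 0],
    [0, 0, 0],
    [0, 0, 0]
  ],
  "yaw": [0, 0, 0, 0]
}}

```text
time_s: 18.0
position: [585.4, -25.2, 17.4]
orientation: [-180.0, 0.0, 90.6]
wrist_force: [-0.1, 1.9, 0.3]
finger_gap: 10.9
gripper_force: 59.9
```

Call:
{"fn": "arm_command", "kwargs": {
  "jaw": [0, 0, 0, 0],
  "xyz": [
    [-0.04, 0, 0],
    [-0.04, 0, 0],
    [0, 0, 0],
    [0, 0, 0]
  ],
  "yaw": [0, 0, 0, 0]
}}

```text
time_s: 18.33
position: [585.9, -25.6, 17.5]
orientation: [180.0, -0.1, 90.6]
wrist_force: [0.9, 9.7, 0.4]
finger_gap: 10.8
gripper_force: 59.9
```

Call:
{"fn": "arm_command", "kwargs": {
  "jaw": [0, 0, 0, 0],
  "xyz": [
    [-0.04, 0, 0],
    [0, 0, 0],
    [0, 0, 0],
    [0, 0, 0]
  ],
  "yaw": [0, 0, 0, 0]
}}

```text
time_s: 18.67
position: [586.0, -25.7, 17.6]
orientation: [179.9, -0.2, 90.6]
wrist_force: [2.7, 15.2, 0.9]
finger_gap: 10.8
gripper_force: 60.0
```

It is against the stop: the force rises to 15 N with no further travel, at the expected depth (fin y ≈ −25). I'll relieve the load, release and retreat upward.

Call:
{"fn": "arm_command", "kwargs": {
  "jaw": [0, 0, 0, 20, 30, 40, 40, 40, 40, 40],
  "xyz": [
    [0.04, 0, 0],
    [0.02, 0, 0],
    [0, 0, 0],
    [0, 0, 0],
    [0, 0, 0],
    [0, 0, 0],
    [0, 0, 0],
    [0, 0, 0],
    [0, 0, -0.2],
    [0, 0, -0.4]
  ],
  "yaw": [0, 0, 0, 0, 0, 0, 0, 0, 0, 0]
}}

```text
time_s: 19.5
position: [584.2, -26.7, 34.8]
orientation: [-179.8, -0.0, 90.6]
wrist_force: [-0.8, 0.3, 0.4]
finger_gap: 39.9
gripper_force: 0.0
```

Call:
{"fn": "arm_command", "kwargs": {
  "jaw": [40, 40, 40, 40, 40, 40, 40, 40, 40, 40],
  "xyz": [
    [0, 0, -0.6],
    [0, 0, -0.8],
    [0, 0, -0.8],
    [0.4, -0.3, -0.8],
    [0.8, -0.5, -0.5],
    [0.8, -0.5, 0],
    [0.8, -0.5, 0],
    [0.8, -0.5, 0],
    [0.8, -0.5, 0],
    [0, 0, 0]
  ],
  "yaw": [0, 0, 0, 0, 0, 0, 0, 0, 0, 0]
}}

```text
time_s: 20.33
position: [496.2, 107.4, 141.3]
orientation: [-179.9, -0.1, 90.8]
wrist_force: [-1.2, 0.8, -0.3]
finger_gap: 40.0
gripper_force: 0.0
```

```bash
python3 - <<'E'
from h import *
from plant import arm
c=arm.capture('top');s=arm.capture('side');o=arm.get_obs();print(o['time_s'],o['position'],o['wrist_force'])
H=hsv(c)
k=big(roi(cv2.inRange(H,(5,150,80),(18,255,255)),170,220,250,300))[0];e=cv2.fitEllipse(k);print('cap',e,onz(c,*e[0],17))
k=big(roi(cv2.inRange(H,(0,0,0),(180,255,45)),340,185,400,215))
if k:
    r=cv2.minAreaRect(k[-1]);print('fin',r,onz(c,*r[0],45))
A=cv2.resize(c['color'][150:300,170:430],None,fx=2.5,fy=2.5)
B=cv2.resize(s['color'][150:240,180:440],None,fx=2.5,fy=2.5)
cv2.imwrite('pics/s7.png',np.vstack([A,B])[...,::-1])
E
```

```text
20.4333 [499.76692139 104.9550706  141.49237064] [ 0.39475002 -0.04415431  0.01772167]
cap ((203.95166015625, 261.4040832519531), (31.59344482421875, 32.80424880981445), 62.79889678955078) [435.3 374.7]
fin ((355.83782958984375, 201.0270233154297), (26.3038387298584, 1.972787857055664), 80.53767395019531) [576.7  25.4]
```

View pics/s7.png

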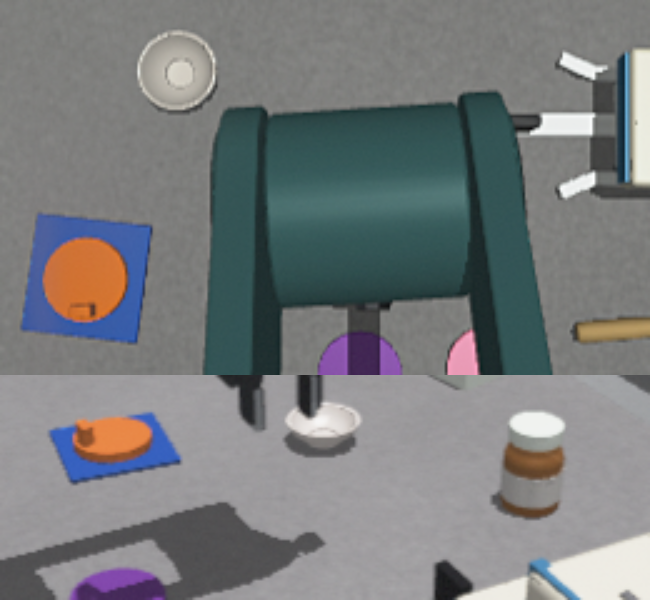

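The cap lies flat on the pad, tab up, with its centre about 3 mm from the pad's. The fin's front end is at crop (541,123), i.e. y≈−45, which matches home. The bowl and jar are undisturbed and the gripper is clear, so I'll hand in.

```bash
python3 -c "
from plant import arm
print(arm.finish_job())"
```

```text
the job is handed in; nothing more can be done
None
```

The orange cap is on the blue pad, tab up, and the carrier is home against the meter's stop and released. I handed the job in at about 20 s; no verdict was returned.

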